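# Pin the jam jar in its stand and take the lid off

## Task

Slide the jaw of the wooden jar stand until it lies flush against the square jam jar and pins it square against the fence. Then unscrew the jar's tight cap anticlockwise just until the thread lets go, well short of a quarter turn, and lift it straight off without lifting or tipping the jar. Finish while still holding the cap in the gripper, level and clear, a finger's breadth or two above the middle of the mouth, with the jar still pinned and the other things on the table left alone.

Things in the scene. Friction and masses are not known exactly. Their poses are not given: they have to be found in the camera images.
- stand: Wooden jar stand fixed to the table: board 270 x 130 x 15 mm with an upright fence at one end, a sliding jaw at the other. Origin on the table, mid-width; board spans x -170 to 100, y -65 to 65 mm. Its x axis is the sliding direction, jaw to fence. Fence: flat inner face at x = 75 mm, 20 mm thick, 100 mm wide, top 60 mm above the table.
- jaw (a joint): Travel (m) of the jaw towards the fence. At value v its front face is at stand x = -60 mm + v; it starts at 0 to 15 mm and reads about 71 mm when the jar is pinned square between jaw and fence. It slides stiffly (about 14 N, plus 30 N per m/s) and stays where it is left, which keeps the jar from turning.
- jaw_face (a point): On the jaw's flat front face, mid-width, 40 mm above the table. The front block is 56 mm wide, 18 mm thick, top 60 mm above the table; from it a low bar (30 mm wide, top 28 mm above the table) runs back to the handle plate.
- jaw_handle (a point): Middle of the top edge of the jaw's upright handle plate, 80 mm above the table, 90 mm behind the jaw's front face. The plate is 16 mm thick along the sliding direction, 40 mm wide across it, 64 mm high; pinch it from above across its thickness, or push it from behind.
- jar: Square glass jam jar, 64 x 64 mm, body 88 mm high, 0.3 to 0.55 kg, standing loose on the stand's board (15 mm above the table) between jaw and fence, touching neither, askew by up to 0.22 rad. Origin at the centre of its underside, z up, x axis roughly along the stand's x axis. With its cap on it is 124 mm high, so the cap's top is 139 mm above the table.
- jar_mouth (a point): Jar's mouth: centre of the top of its springy rubber seal as it stands when the cap is off, 124 mm above the jar's underside. The neck is 41 mm wide (51 mm over its lugs) and rises from the jar's flat shoulder at 88 mm.
- cap: Round brass screw cap of the square jar, 61 mm outside diameter, 20 mm high, 16 mm deep inside, 40 g. Origin at the centre of its lower rim, z up. Closed at the start: origin 104 mm above the jar's underside, x axis along the jar's x axis. Below its rim there are 16 mm free down to the jar's shoulder.
- cap_top (a point): Centre of the cap's flat top, 20 mm above its origin. Tight: about 0.4 N m to turn, anticlockwise seen from above. Its lugs let go of the jar's at 0.79 rad (45 degrees), when the seal pushes it up to 4 mm; the next stop is at 1.55 rad (89 degrees). A good turn is 1.0 to 1.2 rad. Clockwise it is blocked.
- teapot: White enamel teapot with wooden bow handle, 140 mm high; a bystander, leave it alone. Origin at the centre of its underside.
- mug: White mug, 80 mm wide and 90 mm high; a bystander, leave it alone. Origin at the centre of its underside.
- round_jar: Round amber glass jar with a steel lid, 72 mm wide and 115 mm high, away from the stand; a bystander, leave it alone. Origin at the centre of its underside.
- coasters: Stack of four square cork coasters, 95 mm wide and 24 mm high; a bystander, leave it alone. Origin at the centre of its underside.
Things that resemble listed ones, but are neither listed nor needed, are in the scene too. What is shaped like the cap but orange or turquoise is not meant.

How it is judged:
On the way, in this order (a step that is already met when the one before it is completed fails the run):
1. the jaw lies flush against the jar and pins it square against the fence (value of joint jaw above 0.0685 m and angle between the x axis of jar and the x axis of stand, either way round below 0.07 rad), for 0.2 s.
2. the cap is unscrewed until the thread lets go, with the jar still pinned (value of joint jaw above 0.067 m and angle between the x axis of jar and the x axis of stand, either way round below 0.12 rad and angle between jar's own z axis and vertical below 0.06 rad and z of jar in the frame of stand below 0.019 m and angle between the x axis of cap and the x axis of jar, either way round above 0.76 rad), for 0.1 s.
At the end, for the whole second after the job is handed in: The cap is gripped, at rest, level within 0.2 rad, lower rim 2 to 50 mm above the mouth site, within 15 mm of its axis, not touching the jar; the jar upright on the board, square to the stand within 0.12 rad, untouched by the arm, the jaw joint above 67 mm (value of joint jaw above 0.067 m and angle between the x axis of jar and the x axis of stand, either way round below 0.12 rad and angle between jar's own z axis and vertical below 0.06 rad and z of jar in the frame of stand below 0.019 m and z of cap in the frame of jar_mouth between 0.002 and 0.05 m and horizontal distance between cap and jar_mouth below 0.015 m and angle between cap's own z axis and vertical below 0.2 rad and contact force between the fingers and cap above 1 N and contact force between cap and jar below 0.1 N and linear speed of cap below 0.02 m/s and contact force between the arm and jar below 0.5 N); the arm keeps its last pose, push and grip.
It fails at once if the cap is turned on past the point where it lets go, almost to the next stop (over 83 degrees) (angle between the x axis of cap and the x axis of jar, either way round above 1.45 rad).
It fails at once if the jar is lifted off the board or tipped (z of jar in the frame of stand above 0.027 m or angle between jar's own z axis and vertical above 0.2 rad).
It fails at once if a bystander is disturbed (distance of any of teapot, mug, round_jar, coasters from where it was at the start of the episode above 0.02 m).
It also fails if it takes over 48 s, if anything falls off the work surface, if the arm or the gripper's body presses on something with over 40 N, if the wrist force passes 120 N, or if a joint passes its speed limit or range.

## Robot

A 7-joint arm with a two-finger parallel gripper is mounted at the origin on the work surface. World frame = base frame: x ahead of the robot, y to its left, z up, the work surface at z = 0. Lengths are in m, angles in rad, forces in N, time in s.
With the tool pointing down it reaches from about 0.35 to 0.775 m from the base axis. Payload 3.1 kg.
Tool frame: the origin (TCP) lies between the finger pads; the fingertips stand 14 mm ahead of it and the grasp point (between the pads) lies 5 mm behind it (tips_ahead is the distance from the TCP to the fingertips, in m); z points along the fingers, y is the line along which they close (so a half turn about z gives the same grasp; the last joint's range is limited). The gripper opens to 85 mm and grips with 20 to 120 N. Pads are 22 mm wide; open, the fingers measure 114 mm over their backs; the gripper's body (76 mm by 85 mm) begins 54 mm behind the grasp point. The pads swing forward as they close: fully open they stand 13 mm farther back than shut.
Start: joints at [1.232, 0.311, 0.014, 1.512, -0.004, 1.319, -0.027], TCP at [0.161, -0.526, 0.245] pointing down, gripper open.
Joint ranges: [-2.7, 2.7], [-0.3, 1.91], [-1.27, 1.3], [0.12, 2.57], [-1.44, 4.58], [0.2, 2.03], [-3.05, 3.05]. Speed limits (rad/s): [2.79, 2.79, 3.14, 3.14, 3.14, 3.14, 3.14].

## Interface

Orientations are given as [roll, pitch, yaw] about the fixed x, y, z axes, in that order (R = Rz(yaw) Ry(pitch) Rx(roll)).
In Python, from plant import get_state, read_camera, camera_params, job_done, tips_ahead gives the robot as it stands. The module is installed in compiled form; this text tells all that it offers.
- The arm moves only by the shell command python3 -m jog 'ROWS' [OPENING] [FORCE]. ROWS is a JSON object of lists of equal length, an entry for each row: "slide": the shift along the tool's x, y, z in cm, a list of three; "delta_rot": the turn, a rotation vector about the tool's x, y, z in rad, a list of three. In form: {"slide": [[tx, ty, tz], ...], "delta_rot": [[rx, ry, rz], ...]}. A call has 1 to 8 rows; each row is the pose to reach, as a shift and turn from the pose commanded when the call began, along the tool's axes at that moment; what a row does not reach only later rows make up. A row lasts 1/8 s, in which the tool goes at most 62.5 mm and 10.7 degrees, less where a joint would pass 70% of its speed; a pose out of reach is approached as far as the arm can. A call with a gripper value outside its range is refused whole. OPENING is the closure, from 0 (fully open) to 1 (shut), set as the call begins (- or left out, the last holds). The fingers move at their own pace and stop on an object; FORCE is the grip in N (left out, the last holds). Time passes only in rows, so rows that repeat a pose let the fingers close. It gives the time, the measured TCP pose, the force, the opening and the grip force at its end, in the units of the state.
- get_state(): the state, without advancing time (a new reading comes with each control period).
- read_camera(name): name is "scene" or "top" or "wrist"; returns (picture, depth): 420x560x3 uint8, red, green, blue; 420x560 float32, m along the optical axis (not along the pixel's ray), 0 where there is no reading.
- camera_params(name): a dict with "vertical_fov" (degrees; the focal length in pixels is half the picture's height over the tangent of half this angle, whatever the lens; pixels are square), "cx", "cy" (the principal point, pixels), "R" (3x3) and "t" (3): a world point X has camera coordinates R X + t. Camera axes: x right, y down, z forward; pixel columns grow to the right and rows downward; lengths in m; the calibration is good to about 2 mm. A picture is of the moment at which its call begins: read the wrist's pose just before it. camera_params takes no time and is no camera call; for the wrist camera it gives the pose at the moment of the call.
- job_done(): hands the job in; it is judged then, once.
The state is a dict: "clock": time; "joints": joint angles; "dq": joint speeds; "joint_efforts": joint torques, N m; "position": TCP position; "tool_rot": TCP orientation; "ft_force": force on the tool from outside, world axes, zero at the start; "wrist_torque": the same for the moment, N m; "finger_gap": finger opening in m; "finger_force": force on a finger pad.
Only numpy, scipy, OpenCV 4.12 (cv2) and the standard library are available. Lean on these libraries where they do the work, as an engineer would, in place of code of your own. Each camera call takes 0.05 s, during which the arm holds its last target. There are 200 camera calls.

## Working session

There is one attempt and no reset: what is moved stays moved. The work goes in short steps, Python scripts to look and compute and a shell command to move; the robot and the scene stay as the last step left them, time stands still between calls to the robot, and variables do not carry over. Pictures are saved under pics/ and viewed, at most 10 in all, crops included, and the job is handed in when it is done.

```bash
mkdir -p pics; python3 - <<'E'
from plant import *
import cv2,numpy as np
s=get_state();print({k:np.round(v,3) for k,v in s.items()},tips_ahead)
for n in("scene","top"):
    p,d=read_camera(n);cv2.imwrite(f"pics/{n}0.png",p[:,:,::-1]);np.savez(f"{n}0.npz",p=p,d=d)
    c=camera_params(n);print(n,c,(d>0).mean())
E
```

```text
{'clock': np.float64(0.0), 'joints': array([ 1.232,  0.312,  0.014,  1.513, -0.004,  1.319, -0.027]), 'dq': array([-0.001, -0.   , -0.001,  0.001, -0.001,  0.001,  0.001]), 'joint_efforts': array([-1.0000e-03, -3.7992e+01,  1.4600e-01, -2.3060e+01,  1.2000e-02,
        1.4000e-02,  0.0000e+00]), 'position': array([ 0.161, -0.525,  0.244]), 'tool_rot': array([-3.139,  0.   ,  0.297]), 'ft_force': array([-0.263, -0.157, -0.151]), 'wrist_torque': array([-0.003, -0.003,  0.02 ]), 'finger_force': np.float64(0.0), 'finger_gap': np.float64(0.085)} 0.014
scene {'vertical_fov': 47.86811008047812, 'cx': 278.6036711981723, 'cy': 213.6164150637187, 'R': array([[-0.63609943,  0.77159925,  0.00348137],
       [ 0.4628698 ,  0.38518778, -0.79836203],
       [-0.61735652, -0.50622621, -0.60216771]]), 't': array([ 0.33577131, -0.18107445,  1.88760323])} 0.945187074829932
top {'vertical_fov': 44.41261985380907, 'cx': 274.1551780676225, 'cy': 203.1371085651487, 'R': array([[ 8.23336286e-03, -9.99966105e-01, -1.12557536e-05],
       [-9.94467611e-01, -8.18691143e-03, -1.04724140e-01],
       [ 1.04720498e-01,  8.73425324e-04, -9.94501309e-01]]), 't': array([0.02687252, 0.58715652, 1.44438497])} 0.9957440476190477
```

View pics/scene0.png

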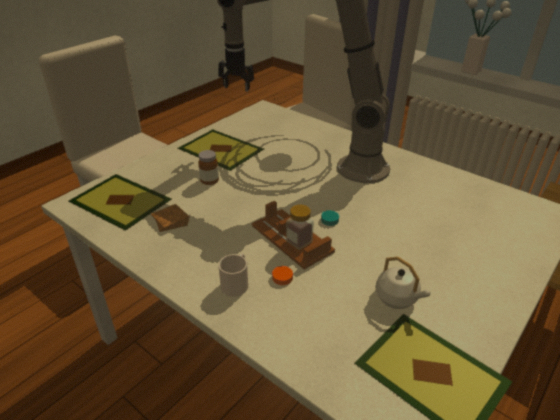

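View pics/top0.png

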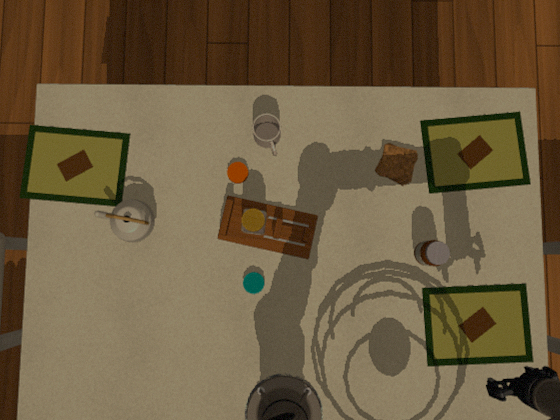

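The scene view shows the stand at about (292,235) with the capped jar on it. In the top view the fence is at the left end (228,218), the cap at (253,220) and the jaw handle towards (300,228). The orange and turquoise caps are decoys.

```bash
cat > h.py <<'E'
import numpy as np,cv2
from plant import *
def cloud(d,c):
    f=d.shape[0]/2/np.tan(np.radians(c["vertical_fov"])/2)
    v,u=np.mgrid[:d.shape[0],:d.shape[1]]
    X=np.dstack([(u-c["cx"])/f*d,(v-c["cy"])/f*d,d])
    return (X-c["t"])@np.array(c["R"])
def ray(u,v,z,c,H=420):
    f=H/2/np.tan(np.radians(c["vertical_fov"])/2)
    R=np.array(c["R"]);o=-R.T@c["t"]
    r=np.array([(u-c["cx"])/f,(v-c["cy"])/f,1])@R
    return o+r*(z-o[2])/r[2]
E
python3 - <<'E'
from h import *
z=np.load("top0.npz");p,d=z["p"],z["d"];c=camera_params("top")
W=cloud(d,c);sub=np.s_[185:270,210:330]
w=W[sub].reshape(-1,3)
print("table z",np.median(W[300:330,180:240,2]))
for lo,hi in((.008,.022),(.022,.035),(.05,.068),(.07,.09),(.12,.16),(.008,.2)):
    m=(w[:,2]>lo)&(w[:,2]<hi);q=w[m]
    if len(q)<3:continue
    r=cv2.minAreaRect((q[:,:2]*1000).astype(np.float32));print(lo,hi,m.sum(),np.round(q.mean(0),3),np.round(r,1) if 0 else r)
hsv=cv2.cvtColor(p,cv2.COLOR_RGB2HSV)
o=p[190:265,212:325,::-1];h=np.clip(W[190:265,212:325,2]*1600,0,255).astype(np.uint8)
o=np.vstack([o,cv2.applyColorMap(h,cv2.COLORMAP_JET)]);cv2.imwrite("pics/c1.png",cv2.resize(o,None,fx=4,fy=4)[:600])
E
```

```text
table z 0.0005122722702265384
0.008 0.022 2787 [0.515 0.04  0.015] ((523.4149780273438, 45.41609191894531), (236.08384704589844, 343.20538330078125), 1.2435660362243652)
0.022 0.035 313 [0.507 0.003 0.027] ((518.9848022460938, 47.787445068359375), (253.7232666015625, 124.24552917480469), 77.1574935913086)
0.05 0.068 401 [0.533 0.117 0.06 ] ((520.9935302734375, 57.137245178222656), (244.9564208984375, 99.64302825927734), 77.68434143066406)
0.07 0.09 103 [ 0.498 -0.037  0.08 ] ((511.71881103515625, 20.700515747070312), (176.98599243164062, 47.2571907043457), 81.77537536621094)
0.12 0.16 424 [0.53  0.087 0.139] ((530.189208984375, 87.27316284179688), (58.96369171142578, 58.60137939453125), 0.9304433465003967)
0.008 0.2 4195 [0.517 0.049 0.037] ((523.4149780273438, 45.41609191894531), (236.08384704589844, 343.20538330078125), 1.2435660362243652)
```

View pics/c1.png

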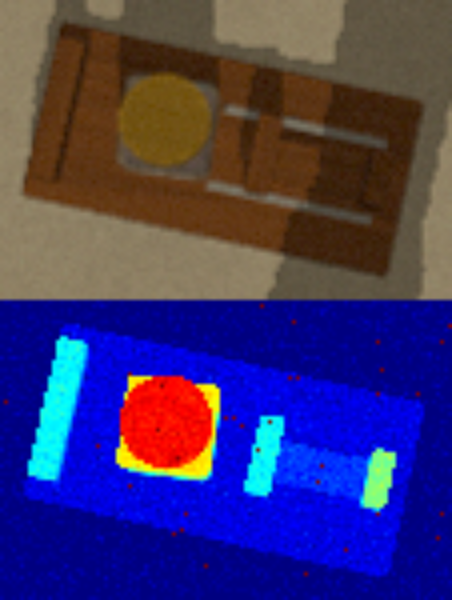

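The crop shows the fence at the left, the jar slightly askew, the jaw's front block at (265,455) and the handle plate at (380,480) at the right. The depth is clean.

```bash
cat >> h.py <<'E'
def comps(W,lo,hi,box,minn=15):
    m=((W[...,2]>lo)&(W[...,2]<hi)&(W[...,0]>box[0])&(W[...,0]<box[1])&(W[...,1]>box[2])&(W[...,1]<box[3])).astype(np.uint8)
    n,l=cv2.connectedComponents(m,connectivity=4)
    for i in range(1,n):
        q=W[l==i]
        if len(q)<minn: continue
        r=cv2.minAreaRect((q[:,:2]*1000).astype(np.float32))
        a,b=r[1];t=np.radians(r[2])
        print(f"z{lo}-{hi} n{len(q)} mean{np.round(q.mean(0),4)} rect c{np.round(r[0],1)} size{np.round(r[1],1)} ang{r[2]:.1f}")
E
python3 - <<'E'
from h import *
z=np.load("top0.npz");d=z["d"];c=camera_params("top");W=cloud(d,c);b=(.4,.64,-.12,.22)
for lo,hi in((.01,.02),(.022,.034),(.054,.066),(.074,.086),(.095,.11),(.134,.146)):comps(W,lo,hi,b)
E
```

```text
z0.01-0.02 n2439 mean[0.5146 0.0392 0.0152] rect c[519.5  49.8] size[269.5 130.1] ang77.9
z0.022-0.034 n222 mean[ 0.5041 -0.0196  0.028 ] rect c[504.5 -19.3] size[63.8 30.2] ang77.7
z0.054-0.066 n246 mean[0.544  0.167  0.0599] rect c[545.  166.9] size[20.2 99.6] ang77.7
z0.054-0.066 n119 mean[0.5131 0.0212 0.0604] rect c[513.9  21.1] size[17.5 55.3] ang78.3
z0.074-0.086 n79 mean[ 0.4959 -0.0577  0.0796] rect c[496. -58.] size[15.7 39.3] ang78.8
z0.095-0.11 n32 mean[0.5475 0.0579 0.1005] rect c[543.5  56.1] size[34.8 12.1] ang19.0
z0.095-0.11 n74 mean[0.5056 0.087  0.102 ] rect c[509.4  90.1] size[63.4 22.4] ang87.4
z0.134-0.146 n398 mean[0.5304 0.0873 0.1394] rect c[530.2  87.3] size[59.  58.6] ang0.9
```

```bash
cat >> h.py <<'E'
from scipy.spatial.transform import Rotation as Ro
def togo(x,y,z,yaw):
    s=get_state();R=Ro.from_euler("xyz",s["tool_rot"]);T=Ro.from_euler("xyz",[np.pi,0,yaw])
    print("clock",s["clock"],"pos",np.round(s["position"],4),"rot",np.round(s["tool_rot"],3),"F",np.round(s["ft_force"],1))
    print("slide cm",np.round(R.inv().apply(np.array([x,y,z])-s["position"])*100,2),"rot",np.round((R.inv()*T).as_rotvec(),3))
E
python3 -c "
from h import *
togo(.496,-.058,.16,-.213)"
```

```text
clock 0.1 pos [ 0.1607 -0.5254  0.2443] rot [-3.139  0.     0.297] F [-0.  -0.1  0.7]
slide cm [ 45.74 -34.86   8.5 ] rot [-0.002  0.001  0.51 ]
```

```bash
python3 -m jog '{"slide":[[4,-3,0],[8,-6,0],[12,-9,0],[16,-12,0],[20,-15,0],[24,-18,0],[28,-21,0],[32,-24,0]],"delta_rot":[[0,0,0.06],[0,0,0.12],[0,0,0.18],[0,0,0.24],[0,0,0.3],[0,0,0.36],[0,0,0.42],[0,0,0.51]]}' 0 60
python3 -c "
from h import *
togo(.496,-.058,.16,-.213)"
```

```text
clock: 1.1
position: [0.3971, -0.2014, 0.245]
tool_rot: [3.142, 0.001, -0.216]
ft_force: [1.3, -0.8, 0.5]
finger_gap: 0.0852
finger_force: 0.0
clock 1.1 pos [ 0.3971 -0.2014  0.245 ] rot [ 3.142e+00  1.000e-03 -2.160e-01] F [ 1.3 -0.8  0.5]
slide cm [  6.59 -16.13   8.49] rot [ 0.     0.001 -0.003]
```

```bash
python3 -m jog '{"slide":[[2,-5,1],[4,-10,3],[5.5,-14,5],[6.6,-16.1,7],[6.6,-16.1,8.5],[6.6,-16.1,8.5]],"delta_rot":[[0,0,0],[0,0,0],[0,0,0],[0,0,0],[0,0,0],[0,0,0]]}'
python3 - <<'E'
from h import *
s=get_state();c=camera_params("wrist");p,d=read_camera("wrist");W=cloud(d,c)
comps(W,.07,.088,(.44,.56,-.12,.02))
cv2.imwrite("pics/w1.png",p[:,:,::-1])
togo(.496,-.058,.06,-.213)
E
```

```text
clock: 1.85
position: [0.4933, -0.0608, 0.1587]
tool_rot: [3.14, 0.004, -0.215]
ft_force: [0.5, -0.1, 0.4]
finger_gap: 0.0853
finger_force: 0.0
z0.07-0.088 n1084 mean[ 0.5016 -0.057   0.0789] rect c[499.8 -56.3] size[16.  40.2] ang77.9
clock 1.9 pos [ 0.4941 -0.0612  0.1598] rot [ 3.14e+00  2.00e-03 -2.16e-01] F [-0.3 -0.4 -0.3]
slide cm [ 0.13 -0.36  9.98] rot [ 0.001  0.002 -0.003]
```

View pics/w1.png

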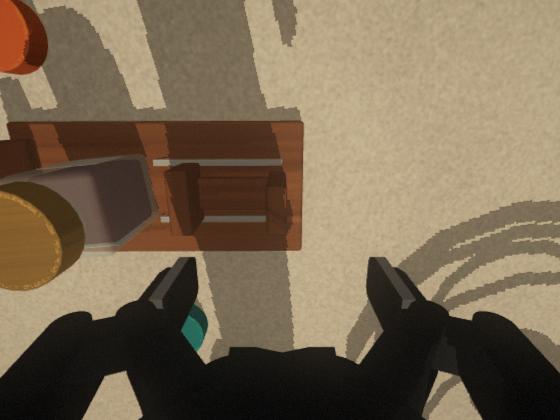

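The wrist view shows the handle plate at (277,208) and the front block at (183,198). Nothing is under the open fingers, so I'll go down and pinch.

```bash
python3 -m jog '{"slide":[[0.35,-0.5,2],[0.35,-0.5,5],[0.35,-0.5,8],[0.35,-0.5,10],[0.35,-0.5,10],[0.35,-0.5,10]],"delta_rot":[[0,0,0],[0,0,0],[0,0,0],[0,0,0],[0,0,0],[0,0,0]]}' && python3 -m jog '{"slide":[[0,0,0],[0,0,0],[0,0,0],[0,0,0],[0,0,0],[0,0,0]],"delta_rot":[[0,0,0],[0,0,0],[0,0,0],[0,0,0],[0,0,0],[0,0,0]]}' 1 60
```

```text
clock: 2.65
position: [0.5007, -0.0563, 0.0617]
tool_rot: [3.141, -0.003, -0.215]
ft_force: [-0.4, -0.4, 0.9]
finger_gap: 0.0853
finger_force: 0.0
clock: 3.4
position: [0.4994, -0.0571, 0.0607]
tool_rot: [3.139, 0.0, -0.214]
ft_force: [-2.8, -4.3, 5.4]
finger_gap: 0.015
finger_force: 59.0
```

```bash
python3 -m jog '{"slide":[[0,-0.7,0],[0,-1.4,0],[0,-2.1,0],[0,-2.8,0],[0,-3.5,0],[0,-4.2,0],[0,-4.9,0],[0,-5.4,0]],"delta_rot":[[0,0,0],[0,0,0],[0,0,0],[0,0,0],[0,0,0],[0,0,0],[0,0,0],[0,0,0]]}' && python3 -m jog '{"slide":[[0,-0.3,0],[0,-0.6,0],[0,-0.9,0],[0,-1.1,0],[0,-1.1,0]],"delta_rot":[[0,0,0],[0,0,0],[0,0,0],[0,0,0],[0,0,0]]}'
```

```text
clock: 4.4
position: [0.509, -0.0123, 0.0608]
tool_rot: [3.128, 0.003, -0.219]
ft_force: [-7.7, -16.4, 12.8]
finger_gap: 0.0154
finger_force: 61.2
clock: 5.03
position: [0.5115, -0.0008, 0.0608]
tool_rot: [3.129, 0.002, -0.218]
ft_force: [-6.6, -15.5, 12.9]
finger_gap: 0.015
finger_force: 60.8
```

```bash
cat > look.py <<'E'
from h import *
p,d=read_camera("top");c=camera_params("top");W=cloud(d,c);b=(.4,.64,-.12,.22)
for lo,hi in((.054,.066),(.074,.086),(.095,.11),(.134,.146)):comps(W,lo,hi,b)
togo(.496,-.058,.16,-.213)
E
python3 look.py
```

```text
z0.054-0.066 n240 mean[0.5452 0.1668 0.0601] rect c[544.9 167.1] size[20.8 98.4] ang77.9
z0.054-0.066 n132 mean[0.5254 0.0782 0.0599] rect c[525.3  78.3] size[18.9 55.6] ang76.4
z0.095-0.11 n73 mean[0.5317 0.0926 0.1012] rect c[533.6  94.2] size[22.8 62.5] ang69.5
z0.095-0.11 n29 mean[0.5179 0.1431 0.1022] rect c[515.7 141.5] size[30.1 12. ] ang49.5
z0.134-0.146 n406 mean[0.5398 0.1167 0.1395] rect c[540.5 116.5] size[58.8 58.5] ang0.2
z0.134-0.146 n29 mean[0.5184 0.058  0.141 ] rect c[520.9  58. ] size[23.9 10.6] ang0.2
clock 5.075 pos [ 0.5115 -0.0008  0.0608] rot [ 3.129e+00  2.000e-03 -2.180e-01] F [ -6.9 -16.   12.2]
slide cm [-0.3   6.04 -9.85] rot [ 0.012  0.003 -0.005]
```

```bash
python3 -m jog '{"slide":[[0,-0.2,0],[0,-0.4,0],[0,-0.6,0],[0,-0.8,0],[0,-0.8,0]],"delta_rot":[[0,0,0],[0,0,0],[0,0,0],[0,0,0],[0,0,0]]}';python3 -m jog '{"slide":[[0,-0.15,0],[0,-0.3,0],[0,-0.45,0],[0,-0.6,0],[0,-0.6,0]],"delta_rot":[[0,0,0],[0,0,0],[0,0,0],[0,0,0],[0,0,0]]}'; python3 look.py
```

```text
clock: 5.7
position: [0.5131, 0.007, 0.0608]
tool_rot: [3.129, 0.003, -0.218]
ft_force: [-6.9, -16.2, 11.6]
finger_gap: 0.0154
finger_force: 60.9
clock: 6.32
position: [0.5133, 0.0075, 0.0608]
tool_rot: [3.122, 0.004, -0.222]
ft_force: [-10.8, -23.3, 16.7]
finger_gap: 0.0153
finger_force: 66.2
z0.054-0.066 n197 mean[0.5429 0.1688 0.0598] rect c[544.7 167.2] size[20.8 99.4] ang78.0
z0.054-0.066 n116 mean[0.5271 0.0863 0.0599] rect c[527.5  86.3] size[18.  56.1] ang77.5
z0.095-0.11 n82 mean[0.5318 0.1029 0.1021] rect c[533.8 104.8] size[32.9 68.4] ang62.7
z0.095-0.11 n28 mean[0.5206 0.152  0.1018] rect c[518.9 151.2] size[28.2 11.5] ang45.8
z0.134-0.146 n401 mean[0.5413 0.1248 0.1395] rect c[540.8 124.4] size[58.7 58.6] ang1.8
clock 6.375 pos [0.5132 0.0075 0.0608] rot [ 3.122  0.004 -0.222] F [-10.5 -24.4  16.8]
slide cm [-0.28  6.96 -9.79] rot [ 0.02   0.004 -0.009]
```

```bash
python3 -m jog '{"slide":[[0,-0.3,0],[0,-0.5,0],[0,-0.5,0],[0,-0.5,0],[0,-0.2,0],[0,0.2,0],[0,0.6,0],[0,0.8,0]],"delta_rot":[[0,0,0],[0,0,0],[0,0,0],[0,0,0],[0,0,0],[0,0,0],[0,0,0],[0,0,0]]}';python3 -m jog '{"slide":[[0,0,0],[0,0,0],[0,0,0],[0,0,0],[0,0,0]],"delta_rot":[[0,0,0],[0,0,0],[0,0,0],[0,0,0],[0,0,0]]}' 0; python3 -m jog '{"slide":[[0,0,-3],[0,0,-7],[0,0,-11],[0,0,-12],[0,0,-12]],"delta_rot":[[0,0,0],[0,0,0],[0,0,0],[0,0,0],[0,0,0]]}'; python3 look.py;python3 - <<'E'
from h import *
c=camera_params("wrist");p,d=read_camera("wrist");W=cloud(d,c)
comps(W,.134,.146,(.44,.6,.06,.2));comps(W,.054,.066,(.44,.6,.05,.2));comps(W,.095,.109,(.44,.6,.06,.2))
cv2.imwrite("pics/w2.png",p[:,:,::-1])
E
```

```text
clock: 7.38
position: [0.5133, 0.0074, 0.0607]
tool_rot: [3.133, 0.002, -0.218]
ft_force: [-4.1, -9.4, 8.6]
finger_gap: 0.0152
finger_force: 59.9
clock: 8.0
position: [0.5147, 0.0144, 0.0602]
tool_rot: [-3.141, 0.0, -0.213]
ft_force: [0.5, 0.2, 0.4]
finger_gap: 0.0849
finger_force: 0.0
clock: 8.62
position: [0.5148, 0.0141, 0.1804]
tool_rot: [3.142, -0.001, -0.213]
ft_force: [-0.6, -0.1, -0.9]
finger_gap: 0.0857
finger_force: 0.0
z0.054-0.066 n208 mean[0.5428 0.1687 0.0601] rect c[544.9 167.3] size[20.5 99.5] ang77.4
z0.054-0.066 n58 mean[0.5127 0.089  0.06  ] rect c[512.   88.9] size[25.3 19.9] ang0.9
z0.095-0.11 n81 mean[0.5328 0.1009 0.1014] rect c[535.8 102.1] size[21.3 64. ] ang72.4
z0.095-0.11 n29 mean[0.5204 0.1521 0.1022] rect c[518.8 151.3] size[27.5 11.5] ang45.8
z0.134-0.146 n399 mean[0.541  0.1247 0.1395] rect c[540.7 124.6] size[58.7 58.8] ang90.0
clock 8.675 pos [0.5141 0.014  0.1793] rot [ 3.141e+00  2.000e-03 -2.130e-01] F [-0.2  0.  -0.5]
slide cm [-0.24  7.41  1.94] rot [ 0.001  0.002 -0.   ]
z0.134-0.146 n7356 mean[0.5461 0.1254 0.1384] rect c[544.6 126.7] size[61.  62.3] ang24.0
z0.054-0.066 n510 mean[0.5888 0.159  0.059 ] rect c[589.6 158.3] size[18.  26.4] ang1.9
z0.054-0.066 n1636 mean[0.5368 0.09   0.0596] rect c[550.  98.] size[95.7 47.9] ang28.0
z0.095-0.109 n2394 mean[0.5524 0.1078 0.1008] rect c[545.1 125.9] size[63.4 63.1] ang77.8
```

View pics/w2.png

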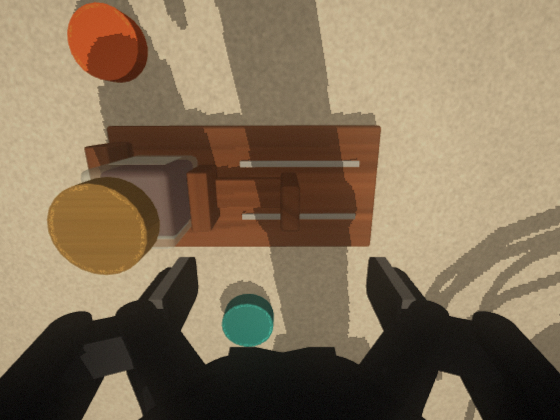

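The jar is square (77.8°, same as the stand) and the jaw block is flush against it at (202,198). The cap is at (103,225) in this view. Next I move over the cap.

```bash
python3 -c "
from h import *
togo(.5425,.1257,.185,-.213)"
```

```text
clock 8.725 pos [0.5136 0.0139 0.1787] rot [ 3.141e+00  3.000e-03 -2.130e-01] F [ 0.3  0.1 -0.3]
slide cm [  0.46 -11.54  -0.64] rot [ 0.001  0.003 -0.   ]
```

```bash
python3 -m jog '{"slide":[[0.1,-2,-0.6],[0.2,-5,-0.6],[0.4,-8,-0.6],[0.45,-10.5,-0.6],[0.45,-11.5,-0.6],[0.45,-11.5,-0.6],[0.45,-11.5,-0.6]],"delta_rot":[[0,0,0],[0,0,0],[0,0,0],[0,0,0],[0,0,0],[0,0,0],[0,0,0]]}'
python3 - <<'E'
from h import *
togo(.5425,.1257,.117,-.213)
p,d=read_camera("wrist");c=camera_params("wrist");W=cloud(d,c);comps(W,.132,.146,(.44,.62,.06,.2))
p,d=read_camera("scene");c=camera_params("scene");W=cloud(d,c);comps(W,.134,.146,(.44,.62,.06,.2))
E
```

```text
clock: 9.6
position: [0.5433, 0.1237, 0.1857]
tool_rot: [3.14, 0.001, -0.215]
ft_force: [-0.2, -0.2, -0.8]
finger_gap: 0.0858
finger_force: 0.0
clock 9.6 pos [0.5433 0.1237 0.1857] rot [ 3.14e+00  1.00e-03 -2.15e-01] F [-0.2 -0.2 -0.8]
slide cm [-0.11 -0.19  6.87] rot [ 0.002  0.001 -0.002]
z0.132-0.146 n6581 mean[0.5465 0.1264 0.1388] rect c[544.9 126.5] size[61.4 60.8] ang57.4
z0.134-0.146 n220 mean[0.547  0.127  0.1386] rect c[545.6 127. ] size[61.3 59.5] ang37.1
```

```bash
python3 -m jog '{"slide":[[0,-0.25,1.5],[0,-0.25,3],[0,-0.25,4.5],[0,-0.25,6],[0,-0.25,6.9],[0,-0.25,6.9],[0,-0.25,6.9]],"delta_rot":[[0,0,0],[0,0,0],[0,0,0],[0,0,0],[0,0,0],[0,0,0],[0,0,0]]}'; python3 -m jog '{"slide":[[0,0,0],[0,0,0],[0,0,0],[0,0,0],[0,0,0],[0,0,0]],"delta_rot":[[0,0,0],[0,0,0],[0,0,0],[0,0,0],[0,0,0],[0,0,0]]}' 1 50
```

```text
clock: 10.58
position: [0.5445, 0.1282, 0.1178]
tool_rot: [-3.141, -0.001, -0.213]
ft_force: [0.3, 0.2, -0.9]
finger_gap: 0.0854
finger_force: 0.0
clock: 11.32
position: [0.5442, 0.1259, 0.1185]
tool_rot: [3.138, -0.001, -0.214]
ft_force: [-2.3, -3.4, 5.8]
finger_gap: 0.0602
finger_force: 53.2
```

```bash
python3 -m jog '{"slide":[[0,0,0],[0,0,0],[0,0,0],[0,0,0],[0,0,0],[0,0,0],[0,0,0],[0,0,0]],"delta_rot":[[0,0,-0.1],[0,0,-0.2],[0,0,-0.3],[0,0,-0.4],[0,0,-0.5],[0,0,-0.6],[0,0,-0.7],[0,0,-0.7]]}'; python3 -c "
from h import *
togo(.544,.126,.118,.9);print(get_state()['wrist_torque'])"
```

```text
clock: 12.32
position: [0.5443, 0.1269, 0.1186]
tool_rot: [3.14, 0.0, 0.487]
ft_force: [-2.5, -2.2, 6.1]
finger_gap: 0.0597
finger_force: 53.2
clock 12.325 pos [0.5443 0.1269 0.1186] rot [3.14  0.    0.487] F [-2.5 -2.2  6.1]
slide cm [-0.07  0.06  0.06] rot [ 0.002  0.    -0.413]
[-0.4811626   0.45898803  0.19701086]
```

```bash
python3 -m jog '{"slide":[[0,0,0],[0,0,0],[0,0,0],[0,0,0],[0,0,0],[0,0,0]],"delta_rot":[[0,0,-0.1],[0,0,-0.2],[0,0,-0.3],[0,0,-0.4],[0,0,-0.4],[0,0,-0.4]]}'; python3 look.py; python3 - <<'E'
from h import *
print(get_state()['wrist_torque'])
p,d=read_camera("wrist");cv2.imwrite("pics/w3.png",p[:,:,::-1]);c=camera_params("wrist");W=cloud(d,c)
comps(W,.095,.107,(.44,.6,.06,.2));comps(W,.13,.15,(.44,.6,.06,.2))
E
```

```text
clock: 13.08
position: [0.5448, 0.1265, 0.12]
tool_rot: [3.138, 0.001, 0.886]
ft_force: [-4.2, -4.3, 12.5]
finger_gap: 0.0601
finger_force: 53.8
z0.074-0.086 n82 mean[0.5099 0.0071 0.0795] rect c[510.2   7. ] size[15.7 39.6] ang79.1
clock 13.125 pos [0.5448 0.1266 0.12  ] rot [3.138e+00 1.000e-03 8.860e-01] F [-3.6 -5.  12. ]
slide cm [-17.39   7.91  -3.96] rot [ 4.000e-03 -1.000e-03  1.099e+00]
[-0.79405768  0.6861718   0.18218708]
z0.095-0.107 n2615 mean[0.5586 0.1483 0.1008] rect c[557.2 145.9] size[36.9 74.7] ang48.8
z0.13-0.15 n16363 mean[0.5477 0.1316 0.1402] rect c[545.2 132.4] size[63.9 69.8] ang12.8
```

View pics/w3.png

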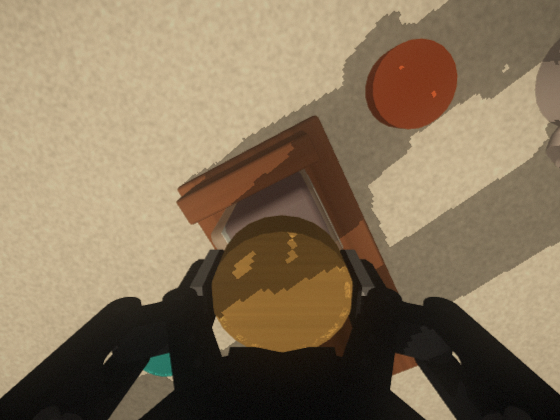

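The cap is gripped centred at (283,285) and turned about 1.1 rad. The upward force has risen to 12 N, so the seal is pushing and the thread seems to have let go. I'll lift gently and check.

```bash
python3 -m jog '{"slide":[[0,0,-0.2],[0,0,-0.4],[0,0,-0.6],[0,0,-0.6]],"delta_rot":[[0,0,0],[0,0,0],[0,0,0],[0,0,0]]}'
```

```text
clock: 13.68
position: [0.5442, 0.1267, 0.1232]
tool_rot: [3.141, 0.001, 0.886]
ft_force: [-0.6, -2.7, 0.5]
finger_gap: 0.0594
finger_force: 54.2
```

```bash
python3 -m jog '{"slide":[[0,0,-0.4],[0,0,-0.9],[0,0,-1.4],[0,0,-2],[0,0,-2.6],[0,0,-3.2],[0,0,-3.8],[0,0,-3.8]],"delta_rot":[[0,0,0],[0,0,0],[0,0,0],[0,0,0],[0,0,0],[0,0,0],[0,0,0],[0,0,0]]}';python3 -m jog '{"slide":[[0,0,0],[0,0,0],[0,0,0],[0,0,0]],"delta_rot":[[0,0,0],[0,0,0],[0,0,0],[0,0,0]]}'; python3 look.py; python3 - <<'E'
from h import *
p,d=read_camera("scene");cv2.imwrite("pics/s4.png",cv2.resize(p[160:290,220:380,::-1],None,fx=4,fy=4));c=camera_params("scene");W=cloud(d,c)
comps(W,.17,.195,(.5,.6,.06,.2))
p,d=read_camera("wrist");c=camera_params("wrist");W=cloud(d,c)
comps(W,.17,.195,(.44,.6,.06,.2));comps(W,.095,.11,(.44,.62,.06,.2))
E
```

```text
clock: 14.68
position: [0.5444, 0.1282, 0.162]
tool_rot: [3.141, -0.001, 0.887]
ft_force: [0.1, 0.4, -0.7]
finger_gap: 0.0598
finger_force: 54.4
clock: 15.18
position: [0.5439, 0.128, 0.1612]
tool_rot: [-3.141, 0.0, 0.887]
ft_force: [-0.1, -0.7, -1.3]
finger_gap: 0.0601
finger_force: 54.4
z0.074-0.086 n79 mean[0.5094 0.0072 0.0796] rect c[510.   7.] size[15.7 39.6] ang79.1
clock 15.225 pos [0.5439 0.128  0.1612] rot [-3.141  0.     0.887] F [-0.7  0.2  0. ]
slide cm [-17.44   8.03   0.12] rot [-0.   0.   1.1]
z0.17-0.195 n334 mean[0.5492 0.1337 0.1806] rect c[549.1 131.8] size[63.6 74.2] ang89.6
z0.17-0.195 n16755 mean[0.547  0.1332 0.1814] rect c[549.  132.3] size[66.6 71.4] ang89.9
z0.17-0.195 n22 mean[0.5114 0.1647 0.1942] rect c[511.2 164.9] size[1.2 4.2] ang49.7
z0.17-0.195 n22 mean[0.585  0.1047 0.1942] rect c[585.2 104.7] size[1.1 3.8] ang48.3
z0.095-0.11 n2985 mean[0.5573 0.1419 0.1017] rect c[545.1 128.2] size[61.1 63.7] ang77.8
```

View pics/s4.png

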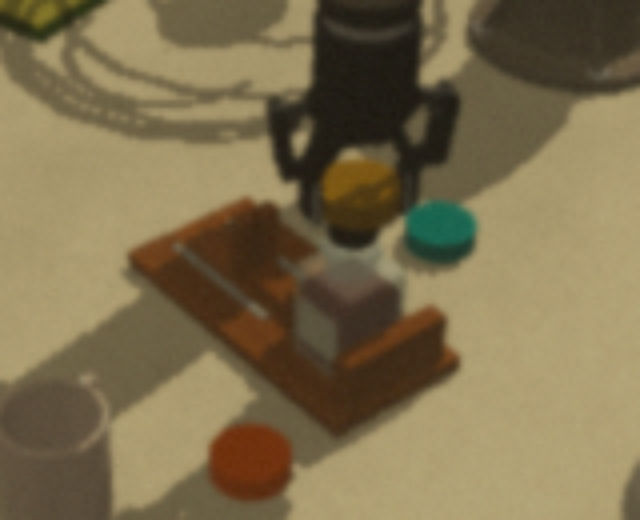

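The crop shows the cap (360,190) held level and clear above the open neck (350,240). The jar is still square and seated, and the jaw reads about 71 mm. I'm handing in.

```bash
python3 -c "
from plant import job_done
print(job_done())"
```

```text
the job is handed in; nothing more can be done
None
```

I handed the job in at about 15 s of the 48 s limit. The jar is still pinned square (jaw at about 71 mm) and the cap, turned about 1.1 rad, is held level about 22 mm above the mouth. The hand-in returned no verdict.

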